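Pile the check discs, then hold the sprung chamber lid at its mark

ROBOT

A 6-joint arm with a two-finger parallel gripper is mounted at the origin on a cart in front of the work surface, level with it; the furniture and walls round the work are solid. World frame = base frame: x ahead of the robot, y to its left, z up, the work surface at z = 0. Lengths are in m, angles in rad, forces in N, time in s.
With the tool pointing down it reaches from about 0.275 to 1 m from the base axis. Payload 8.4 kg.
Tool frame: the origin (TCP) lies between the finger pads; the fingertips stand 25 mm ahead of it and the grasp point (between the pads) lies 6 mm ahead of it; z points along the fingers, y is the line along which they close (so a half turn about z gives the same grasp; the last joint's range is limited). The gripper opens to 85 mm and grips with 20 to 120 N. Pads are 22 mm wide; open, the fingers measure 114 mm over their backs; the gripper's body (76 mm by 85 mm) begins 54 mm behind the grasp point. The pads swing forward as they close: fully open they stand 13 mm farther back than shut.
Start: joints at [-1.305, 0.353, 1.633, -0, 1.155, -0.002], TCP at [0.165, -0.603, 0.227] pointing down, gripper open.
Joint ranges: [-2.63, 2.63], [-0.92, 2.1], [0.06, 2.66], [-1.3, 4.44], [0, 2.69], [-3.02, 3.02]. Speed limits (rad/s): [2.22, 2.22, 2.79, 3.14, 3.14, 3.14].

INTERFACE

Orientations are given as a rotation vector (axis times angle).
In Python, from cell import telemetry, vision, close_job gives the robot as it stands.
- The arm moves only by the tool move_arm, never from a script. Its arguments are lists of equal length, an entry for each row: "grip": the gripper command: -1 is shut, 1 is fully open, values between are in proportion; "travel": the shift along the tool's x, y, z in m, a list of three; "dr": the turn, a rotation vector about the tool's x, y, z in units of 6 degrees (1.0 is 6 degrees), a list of three. A call has exactly 5 rows; each row shifts and turns the commanded pose from where the row before left it, along the tool's axes as they then stand; what a row does not reach is not made up. A row lasts 1/12 s, in which the tool goes at most 41.7 mm and 7.16 degrees, less where a joint would pass 70% of its speed; a pose out of reach is approached as far as the arm can. A call is refused whole if a number of a shift passes 0.0417 or a number of a turn 1, either way. A call with a gripper value outside its range is refused whole. The fingers move at their own pace and stop on an object; "squeeze" is the grip in N (left out, the last holds). Time passes only in rows, so rows that do not move let the fingers close, or fill a call up. It gives the time, the measured TCP pose, the force, the opening and the grip force at its end, in the units of the state.
- telemetry.sense(): the state, without advancing time (a new reading comes with each control period).
- vision.snapshot(name): name is "scene" or "top" or "wrist"; returns (picture, depth): 420x560x3 uint8, red, green, blue; 420x560 float32, m along the optical axis (not along the pixel's ray), 0 where there is no reading.
- vision.get_calibration(name): a dict with "fx", "fy", "cx", "cy" (pixels), "R" (3x3) and "t" (3): a world point X has camera coordinates R X + t; the wrist camera has in their place "tool_from_camera" (4x4, takes a point from camera to tool coordinates, whose origin is the TCP and whose axes are the flange's). Camera axes: x right, y down, z forward; pixel columns grow to the right and rows downward; lengths in m; the calibration is good to about 2 mm. A picture is of the moment at which its call begins: read the wrist's pose just before it. get_calibration takes no time and is no camera call.
- close_job(): hands the job in; it is judged then, once.
The state is a dict: "time_s": time; "q": joint angles; "qd": joint speeds; "joint_torque": joint torques, N m; "tool_pos": TCP position; "orientation": TCP orientation; "ft_force": force on the tool from outside, world axes, zero at the start; "moment": the same for the moment, N m; "gripper_width": opening from 0.0 (shut) to 1.0 (fully open); "grasp_force": force on a finger pad.
Only numpy, scipy, OpenCV 4.12 (cv2) and the standard library are available. Lean on these libraries where they do the work, as an engineer would, in place of code of your own. Each camera call takes 0.05 s, during which the arm holds its last target. There are 200 camera calls.

TASK

Get the sample chamber ready for loading: set the wide metal disc flat on the round loading stand and the narrow disc on top of it, both squarely centred on the stand, and let go of them. Then take the chamber's sprung lid by its bar handle and lift it until its pointer stands at the long middle mark of the scale, 40 degrees open; finish while still holding it there by the handle, since it springs shut if let go. Leave the pile and everything else on the worktop as it stands.

Things in the scene. Friction and masses are not known exactly. Their poses are not given: they have to be found in the camera images.
- stand: low round grey metal loading stand, fixed to the worktop: flange 60 mm across and 5 mm high, on it a flat round top 46 mm across, 14 mm above the worktop. Origin: centre of its underside.
- wide_disc: plain grey metal disc, the wider and flatter of the two, 42 mm diameter, 14 mm high, loose, about 0.15 kg, flat on the worktop. Origin: centre of its underside, z up along its axis.
- narrow_disc: plain grey metal disc, the narrower and taller of the two, 32 mm diameter, 20 mm high, loose, about 0.04 kg, flat on the worktop. Origin: centre of its underside, z up along its axis.
- chamber: grey sample chamber, a hollow box 140 (x) x 160 (y) x 66 mm high, fixed to the worktop, lid on top, right of the robot's middle. Origin: centre of its underside; its own -x axis points out of its front, the side with the lid's bar handle; +y is its left side seen from the front looking at it along +x, where an upright white arc-shaped scale stands up to 115 mm above the box, with short marks at 20 and 60 degrees and one long mark at 40 degrees.
- lid_hinge (a point): middle of the lid's hinge line, at the top rear edge of the chamber, 70 mm above the worktop; the hinge line runs along the chamber's y axis.
- lid_handle (a point): round steel bar handle of the lid, 12 mm thick, level, along the chamber's y axis, 84 mm of straight free bar, held at both ends by arms 45 mm in front of the lid's front edge, so that 39 mm are free between bar and lid or chamber front. This point: middle of the bar, 185 mm from the hinge line and, with the lid shut, 72 mm above the worktop. It moves with the lid.
- lid_angle (a joint): opening angle of the lid in rad, 0 shut, growing as the front rises to 1.4; the 40 degree mark is 0.70. A spring and its weight pull it shut: lifting at the handle takes about 3 N at the start and 6 N at the mark. It does not stay open by itself.
- mouse: black computer mouse, 106 x 62 x 38 mm, loose, bystander to be left alone. Origin: centre of its underside.
- loupe: black eyepiece loupe, 35 mm diameter, 35 mm high, loose, bystander to be left alone. Origin: centre of its underside.
- small_jar: small jar with a screw cap, 35 mm diameter, 50 mm high, loose, bystander to be left alone. Origin: centre of its underside.
- phone: phone lying flat, 142 x 70 x 8 mm, loose, bystander to be left alone. Origin: centre of its underside.
There are look-alikes about, which are no part of the job. What is shaped like the stand but green or red is not meant. Leave any pink look-alike of the narrow_disc alone.

How it is judged:
On the way, in this order (a step that is already met when the one before it is completed fails the run):
1. the wide disc lies flat and centred on the stand, released (horizontal distance between wide_disc and stand below 0.006 m and height (world z) of wide_disc between 0.011 and 0.017 m and angle between wide_disc's own z axis and vertical below 0.1 rad and contact force between the fingers and wide_disc below 0.1 N), for 0.2 s.
2. the narrow disc lies flat and centred on the wide disc, released (horizontal distance between narrow_disc and stand below 0.006 m and height (world z) of narrow_disc between 0.025 and 0.031 m and angle between narrow_disc's own z axis and vertical below 0.1 rad and contact force between the fingers and narrow_disc below 0.1 N), for 0.2 s.
3. the lid is lifted by its handle to the 40 degree mark (value of joint lid_angle between 0.6 and 0.8 rad and contact force between the fingers and handle_bar above 2 N), for 0.3 s.
At the end, for the whole second after the job is handed in: The fingers still hold the lid's handle (over 2 N) with the lid at rest between 0.60 and 0.80 rad (34 to 46 degrees); the wide disc lies flat on the stand and the narrow disc flat on the wide one, each centre within 6 mm of the stand's axis, upright and at rest (all of step 3 and velocity of joint lid_angle between -0.08 and 0.08 rad/s and horizontal distance between each of wide_disc, narrow_disc and stand below 0.006 m and height (world z) of wide_disc between 0.011 and 0.017 m and angle between each of wide_disc, narrow_disc's own z axis and vertical below 0.1 rad and height (world z) of narrow_disc between 0.025 and 0.031 m and linear speed of each of wide_disc, narrow_disc below 0.01 m/s); the arm keeps its last pose, push and grip.
It fails at once if a bystander (mouse, loupe, small jar or phone) is moved by more than 20 mm (distance of any of mouse, loupe, small_jar, phone from where it was at the start of the episode above 0.02 m).
It also fails if it takes over 64 s, if anything falls off the work surface, if the arm or the gripper's body presses on something with over 40 N, if the wrist force passes 120 N, or if a joint passes its speed limit or range.

## Working session

There is one attempt and no reset: what is moved stays moved. The work goes in short steps, Python scripts to look and compute and a tool call to move; the robot and the scene stay as the last step left them, time stands still between calls to the robot, and variables do not carry over. Pictures are saved under pics/ and viewed, at most 10 in all, crops included, and the job is handed in when it is done.

Besides the shell and the picture viewer there is one more tool, called after "Request:" by a JSON object that holds its "op" and its "data", one argument or row to a line. move_arm: Moves the arm, as the interface text tells. Its arguments: {"type":"object","properties":{"grip":{"type":"array","items":{"type":"number"}},"travel":{"type":"array","items":{"type":"array","items":{"type":"number"}}},"dr":{"type":"array","items":{"type":"array","items":{"type":"number"}}},"squeeze":{"type":"number"}},"required":["grip","travel","dr"]}

```bash
mkdir -p pics; ls; python3 - <<'E'
from cell import telemetry, vision
import cv2,numpy as np
print(telemetry.sense())
for n in ("scene","top"):
    p,d=vision.snapshot(n); cv2.imwrite(f"pics/{n}0.png",p[:,:,::-1]); np.save(f"{n}0.npy",d); np.save(f"{n}0p.npy",p)
    print(n,vision.get_calibration(n))
print(vision.get_calibration("wrist"))
E
```

```text
pics
{'time_s': 0.0, 'q': array([-1.30540578e+00,  3.53665795e-01,  1.63413876e+00, -2.60586766e-05,
        1.15516643e+00, -2.41623924e-03]), 'qd': array([ 1.06563683e-03,  2.07054212e-03, -4.47213521e-05,  2.75469658e-03,
        3.85757860e-04,  1.65252168e-03]), 'joint_torque': array([ 2.04285247e-04, -6.05241537e+01, -3.42064476e+01, -4.73496084e-05,
        9.16445075e-03,  2.03057078e-05]), 'tool_pos': array([ 0.16524362, -0.60226862,  0.22674867]), 'orientation': array([-3.11211681e+00, -4.19248328e-01,  3.20835485e-04]), 'ft_force': array([-0.12088521,  0.61918448,  0.0830988 ]), 'moment': array([ 0.04673323,  0.00645787, -0.00713412]), 'grasp_force': 0.0, 'gripper_width': 0.9983482334591369}
scene {'fx': 381.9038573598623, 'fy': 381.9038573598623, 'cx': 274.310509200525, 'cy': 205.53370958852267, 'R': array([[-0.52723359, -0.84944745, -0.02153506],
       [-0.42423099,  0.28510096, -0.85950306],
       [ 0.73624236, -0.44402305, -0.51067673]]), 't': array([0.28162241, 0.26749938, 0.69257701])}
top {'fx': 396.13462552192476, 'fy': 396.13462552192476, 'cx': 277.5191050574026, 'cy': 214.61242143248768, 'R': array([[-1.17644200e-03, -9.99966076e-01,  8.15252184e-03],
       [-9.89248317e-01, -2.84778905e-05, -1.46245569e-01],
       [ 1.46240840e-01, -8.23691794e-03, -9.89214724e-01]]), 't': array([-0.00443609,  0.50761803,  1.22822556])}
{'fx': 322.05594960866114, 'fy': 322.05594960866114, 'cx': 277.7499593540418, 'cy': 205.39905266329154, 'tool_from_camera': array([[ 4.30657735e-05, -9.48218750e-01, -3.17618009e-01,
         8.24869493e-02],
       [ 9.99999628e-01,  3.14517350e-04, -8.03372237e-04,
        -1.43979446e-04],
       [ 8.61668993e-04, -3.17617857e-01,  9.48218411e-01,
        -1.47075174e-01],
       [ 0.00000000e+00,  0.00000000e+00,  0.00000000e+00,
         1.00000000e+00]])}
```

View pics/top0.png

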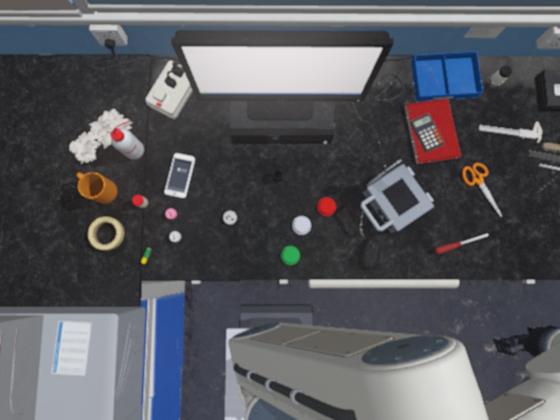

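View pics/scene0.png

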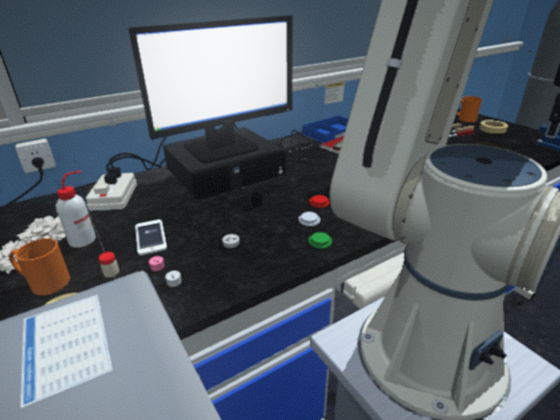

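The top view shows the wide disc at about (230,217), the narrow disc (175,237), the pink look-alike (171,214) and the jar (140,201). The grey stand is at (301,225), the chamber at (400,197) with its handle near (375,215), and the loupe at (278,177). Next I'll measure these with depth.

```bash
cat > h.py <<'E'
import numpy as np, cv2
from cell import telemetry, vision
from scipy.spatial.transform import Rotation as Ro
def cloud(name,d,T=None):
    c=vision.get_calibration(name); v,u=np.mgrid[:420,:560]
    P=np.stack([(u-c['cx'])/c['fx']*d,(v-c['cy'])/c['fy']*d,d],-1)
    if name=='wrist': A=T@c['tool_from_camera']; W=P@A[:3,:3].T+A[:3,3]
    else: W=(P-c['t'])@c['R']
    W[d==0]=np.nan; return W
def pose():
    s=telemetry.sense(); T=np.eye(4); T[:3,:3]=Ro.from_rotvec(s['orientation']).as_matrix(); T[:3,3]=s['tool_pos']; return s,T
def wrist(tag):
    s,T=pose(); p,d=vision.snapshot('wrist'); cv2.imwrite(f'pics/{tag}.png',p[:,:,::-1]); return s,T,p,cloud('wrist',d,T)
def top_circle(W,xy,z0,z1,r=.04):
    m=(np.hypot(W[...,0]-xy[0],W[...,1]-xy[1])<r)&(W[...,2]>z0)&(W[...,2]<z1)
    q=W[m][:,:2].astype(np.float32)
    (c,rad)=cv2.minEnclosingCircle(q); lo,hi=np.percentile(q,1,0),np.percentile(q,99,0)
    return c,rad,(lo+hi)/2,hi-lo,np.median(W[m][:,2]),m.sum()
E
python3 - <<'E'
from h import *
d=np.load('top0.npy');W=cloud('top',d)
for n,u,v in [('wide',230,217),('narrow',175,237),('pink',171,214),('jar',140,201),('stand',301,225),('red',327,206),('green',290,255),('loupe',278,177)]:
    w=W[v-1:v+2,u-1:u+2].reshape(-1,3).mean(0)
    t=top_circle(W,w,.006,.06,.035); print(n,w.round(4),[np.round(x,4) for x in t])
m=(W[...,2]>.006)&(W[...,2]<.2)&(W[...,0]<.8)
q=W[m]
k=m.astype(np.uint8); n,l,st,ce=cv2.connectedComponentsWithStats(k)
for i in range(1,n):
    if st[i,4]>25:
        a=W[l==i]; print(st[i],np.nanmean(a,0).round(3),a.min(0).round(3),a.max(0).round(3))
p=np.load('top0p.npy'); cv2.imwrite('pics/crop.png',cv2.resize(p[130:270,310:450,::-1],None,fx=4,fy=4,interpolation=cv2.INTER_CUBIC))
E
```

```text
wide [0.5033 0.1495 0.0135] [array([0.5029, 0.1514]), np.float64(0.021), array([0.5034, 0.1511], dtype=float32), array([0.0393, 0.0361], dtype=float32), np.float64(0.0136), np.int64(131)]
narrow [0.4377 0.324  0.0195] [array([0.44  , 0.3256]), np.float64(0.0157), array([0.4397, 0.3251], dtype=float32), array([0.0288, 0.0295], dtype=float32), np.float64(0.0197), np.int64(83)]
pink [0.5121 0.3394 0.0203] [array([0.5098, 0.3445]), np.float64(0.0289), array([0.5083, 0.3414], dtype=float32), array([0.0422, 0.0312], dtype=float32), np.float64(0.0194), np.int64(90)]
jar [0.5496 0.4317 0.0485] [array([0.5534, 0.44  ]), np.float64(0.018), array([0.553 , 0.4391], dtype=float32), array([0.0324, 0.0315], dtype=float32), np.float64(0.047), np.int64(138)]
stand [ 0.4769 -0.081   0.0149] [array([ 0.4763, -0.0783]), np.float64(0.0313), array([ 0.4779, -0.0818], dtype=float32), array([0.0526, 0.0464], dtype=float32), np.float64(0.0125), np.int64(183)]
red [ 0.5395 -0.1667  0.014 ] [array([ 0.5389, -0.1656]), np.float64(0.0287), array([ 0.539 , -0.1655], dtype=float32), array([0.0498, 0.0497], dtype=f
[... 1849 characters left out ...]
  17  18 179] [ 0.479 -0.081  0.012] [ 0.451 -0.108  0.006] [ 0.507 -0.055  0.02 ]
[170 232  11  10  83] [0.44  0.325 0.019] [0.425 0.31  0.008] [0.454 0.341 0.026]
[434 235  49  19 204] [ 0.41  -0.566  0.016] [ 0.386 -0.672  0.006] [ 0.445 -0.51   0.025]
[358 238  22  32 534] [ 0.384 -0.294  0.029] [ 0.335 -0.332  0.006] [ 0.435 -0.264  0.047]
[281 245  19  20 196] [ 0.381 -0.045  0.012] [ 0.352 -0.074  0.006] [ 0.413 -0.016  0.019]
[141 248  10  15  68] [0.381 0.418 0.012] [0.358 0.404 0.007] [0.403 0.433 0.018]
[   0  307  145  113 3244] [0.104 0.457 0.113] [-0.11   0.405  0.006] [0.221 0.848 0.2  ]
[237 382  10  26  68] [-0.044  0.108  0.013] [-0.079  0.091  0.007] [-0.007  0.12   0.018]
```

View pics/crop.png

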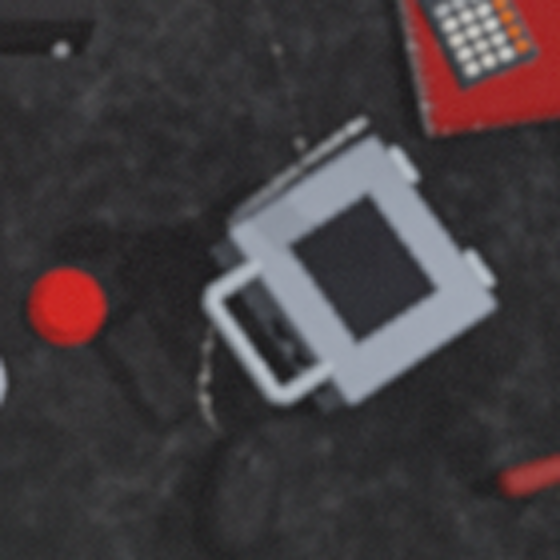

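The crop shows the bar handle running from about (210,300) to (280,400), the hinges at the right, the scale at the upper left, and the mouse faintly at (240,490). I'll square the tool with the world axes first, then go and look at the stand.

Request:
{"op": "move_arm", "data": {
  "grip": [1,1,1,1,1],
  "travel": [
    [0,0,0],
    [0,0,0],
    [0,0,0],
    [0,0,0],
    [0,0,0]
  ],
  "dr": [
    [0,0,0.511],
    [0,0,0.511],
    [0,0,0.511],
    [0,0,0.511],
    [0,0,0.511]
  ],
  "squeeze": 30
}}

```text
time_s: 0.52
tool_pos: [0.1653, -0.6024, 0.227]
orientation: [-3.141, 0.004, 0.0]
ft_force: [1.1, 0.3, 0.5]
gripper_width: 1.0
grasp_force: 0.0
```

Request:
{"op": "move_arm", "data": {
  "grip": [1,1,1,1,1],
  "travel": [
    [0.0209,-0.0347,0],
    [0.0209,-0.0347,0],
    [0.0209,-0.0347,0],
    [0.0209,-0.0347,0],
    [0.0209,-0.0347,0]
  ],
  "dr": [
    [0,0,0],
    [0,0,0],
    [0,0,0],
    [0,0,0],
    [0,0,0]
  ]
}}

```text
time_s: 0.93
tool_pos: [0.2702, -0.4274, 0.2271]
orientation: [-3.141, 0.001, 0.0]
ft_force: [1.0, -1.2, 0.2]
gripper_width: 1.0
grasp_force: 0.0
```

Request:
{"op": "move_arm", "data": {
  "grip": [1,1,1,1,1],
  "travel": [
    [0.0209,-0.0347,0],
    [0.0209,-0.0347,0],
    [0.0209,-0.0347,0],
    [0.0209,-0.0347,0],
    [0.0209,-0.0347,0]
  ],
  "dr": [
    [0,0,0],
    [0,0,0],
    [0,0,0],
    [0,0,0],
    [0,0,0]
  ]
}}

```text
time_s: 1.35
tool_pos: [0.3747, -0.2538, 0.2275]
orientation: [3.142, -0.0, 0.0]
ft_force: [0.3, -0.6, 0.5]
gripper_width: 1.004
grasp_force: 0.0
```

Request:
{"op": "move_arm", "data": {
  "grip": [1,1,1,1,1],
  "travel": [
    [0.0209,-0.0347,0],
    [0.0209,-0.0347,0],
    [0.0209,-0.0347,0],
    [0.0209,-0.0347,0],
    [0.0209,-0.0347,0]
  ],
  "dr": [
    [0,0,0],
    [0,0,0],
    [0,0,0],
    [0,0,0],
    [0,0,0]
  ]
}}

```text
time_s: 1.77
tool_pos: [0.4792, -0.0801, 0.2274]
orientation: [3.142, 0.001, -0.0]
ft_force: [0.5, -1.4, -0.3]
gripper_width: 0.999
grasp_force: 0.0
```

Request:
{"op": "move_arm", "data": {
  "grip": [1,1,1,1,1],
  "travel": [
    [0,0,0.025],
    [0,0,0.03],
    [0,0,0.03],
    [0,0,0.02],
    [0,0,0]
  ],
  "dr": [
    [0,0,0],
    [0,0,0],
    [0,0,0],
    [0,0,0],
    [0,0,0]
  ]
}}

```text
time_s: 2.18
tool_pos: [0.4757, -0.0814, 0.1187]
orientation: [-3.14, -0.001, 0.011]
ft_force: [-1.0, -0.4, -0.2]
gripper_width: 1.0
grasp_force: 0.0
```

```bash
python3 - <<'E'
from h import *
s,T,p,W=wrist('w1'); print(s['tool_pos'],s['orientation'])
print([np.round(x,4) for x in top_circle(W,(.477,-.081),.010,.02)])
print([np.round(x,4) for x in top_circle(W,(.477,-.081),.0025,.02)])
# rim ellipse of the flat top projected through circle
E
```

```text
[ 0.47573711 -0.08140859  0.11872673] [-3.14037695e+00 -1.14441450e-03  1.09734223e-02]
[array([ 0.479 , -0.0802]), np.float64(0.0231), array([ 0.4794, -0.0801], dtype=float32), array([0.0433, 0.0425], dtype=float32), np.float64(0.0146), np.int64(2372)]
[array([ 0.4807, -0.0855]), np.float64(0.0355), array([ 0.4794, -0.0801], dtype=float32), array([0.056 , 0.0554], dtype=float32), np.float64(0.0141), np.int64(3740)]
```

View pics/w1.png

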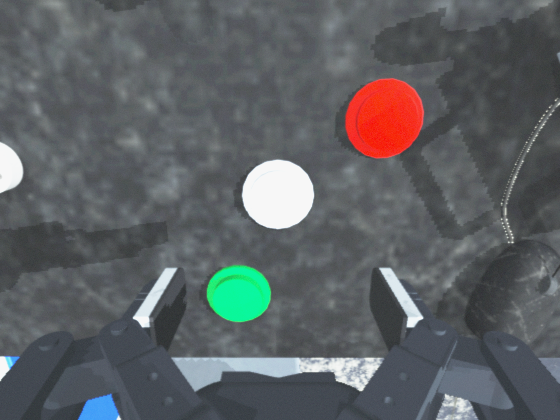

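The stand appears at pixel (278,194), between the green and red look-alikes, and measures (0.4793, -0.0801). The mouse is at lower right (515,285). Next is the wide disc.

Request:
{"op": "move_arm", "data": {
  "grip": [1,1,1,1,1],
  "travel": [
    [0.004,-0.03,0],
    [0.004,-0.0386,0],
    [0.004,-0.0386,0],
    [0.004,-0.0386,0],
    [0.004,-0.0386,0]
  ],
  "dr": [
    [0,0,0],
    [0,0,0],
    [0,0,0],
    [0,0,0],
    [0,0,0]
  ]
}}

```text
time_s: 2.65
tool_pos: [0.4998, 0.104, 0.1246]
orientation: [-3.141, 0.001, -0.004]
ft_force: [0.3, -0.3, -0.0]
gripper_width: 1.0
grasp_force: 0.0
```

Request:
{"op": "move_arm", "data": {
  "grip": [1,1,1,1,1],
  "travel": [
    [0.004,-0.0386,0],
    [0,-0.0086,0],
    [0,0,0],
    [0,0,0],
    [0,0,0]
  ],
  "dr": [
    [0,0,0],
    [0,0,0],
    [0,0,0],
    [0,0,0],
    [0,0,0]
  ]
}}

```text
time_s: 3.07
tool_pos: [0.5028, 0.1485, 0.1232]
orientation: [3.141, -0.0, 0.001]
ft_force: [-0.4, 0.7, 0.1]
gripper_width: 1.004
grasp_force: 0.0
```

```bash
python3 - <<'E'
from h import *
s,T,p,W=wrist('w2'); print(s['tool_pos'],s['orientation'])
print([np.round(x,4) for x in top_circle(W,(.503,.151),.009,.02)])
print([np.round(x,4) for x in top_circle(W,(.503,.151),.0025,.02)])
E
```

```text
[0.50282621 0.14846981 0.12321373] [ 3.14140641e+00 -3.93169402e-04  8.46758782e-04]
[array([0.5036, 0.1536]), np.float64(0.0214), array([0.5043, 0.1533], dtype=float32), array([0.0396, 0.0391], dtype=float32), np.float64(0.0146), np.int64(1938)]
[array([0.4978, 0.1484]), np.float64(0.0337), array([0.5045, 0.1533], dtype=float32), array([0.0399, 0.0391], dtype=float32), np.float64(0.0146), np.int64(2010)]
```

Request:
{"op": "move_arm", "data": {
  "grip": [1,0.6,0.6,0.6,0.6],
  "travel": [
    [0.0012,-0.005,0.03],
    [0,0,0.03],
    [0,0,0.02],
    [0,0,0.01],
    [0,0,0]
  ],
  "dr": [
    [0,0,0],
    [0,0,0],
    [0,0,0],
    [0,0,0],
    [0,0,0]
  ]
}}

```text
time_s: 3.53
tool_pos: [0.5025, 0.1529, 0.0307]
orientation: [3.14, -0.002, -0.006]
ft_force: [-1.0, 0.4, 0.5]
gripper_width: 0.793
grasp_force: 0.0
```

Request:
{"op": "move_arm", "data": {
  "grip": [0.4,0.4,0.4,0.4,0.4],
  "travel": [
    [0,0,0.003],
    [0,0,0],
    [0,0,0],
    [0,0,0],
    [0,0,0]
  ],
  "dr": [
    [0,0,0],
    [0,0,0],
    [0,0,0],
    [0,0,0],
    [0,0,0]
  ]
}}

```text
time_s: 3.95
tool_pos: [0.5045, 0.1546, 0.0303]
orientation: [-3.141, -0.001, -0.002]
ft_force: [-0.3, -1.1, -0.4]
gripper_width: 0.699
grasp_force: 0.0
```

Request:
{"op": "move_arm", "data": {
  "grip": [0.3,-0.2,-0.4,-0.6,-0.6],
  "travel": [
    [0,0.001,0.003],
    [0,0,0],
    [0,0,0],
    [0,0,0],
    [0,0,0]
  ],
  "dr": [
    [0,0,0],
    [0,0,0],
    [0,0,0],
    [0,0,0],
    [0,0,0]
  ]
}}

```text
time_s: 4.37
tool_pos: [0.5039, 0.1535, 0.0265]
orientation: [3.142, 0.0, -0.0]
ft_force: [-0.4, -0.2, -0.4]
gripper_width: 0.201
grasp_force: 0.0
```

Request:
{"op": "move_arm", "data": {
  "grip": [-0.6,-0.6,-0.6,-0.6,-0.6],
  "travel": [
    [0,0,0],
    [0,0,0],
    [0,0,0],
    [0,0,0],
    [0,0,0]
  ],
  "dr": [
    [0,0,0],
    [0,0,0],
    [0,0,0],
    [0,0,0],
    [0,0,0]
  ]
}}

```text
time_s: 4.78
tool_pos: [0.5039, 0.1534, 0.0265]
orientation: [-3.142, -0.0, 0.0]
ft_force: [0.2, 0.4, -0.2]
gripper_width: 0.203
grasp_force: 0.0
```

```bash
python3 - <<'E'
from h import *
s,T,p,W=wrist('w3'); print(s['tool_pos'])
print([np.round(x,4) for x in top_circle(W,(.503,.153),.009,.02)])
E
```

```text
[0.50389694 0.15344952 0.02648097]
[array([0.5039, 0.1536]), np.float64(0.0216), array([0.5043, 0.1533], dtype=float32), array([0.0401, 0.0391], dtype=float32), np.float64(0.0146), np.int64(3418)]
```

View pics/w3.png

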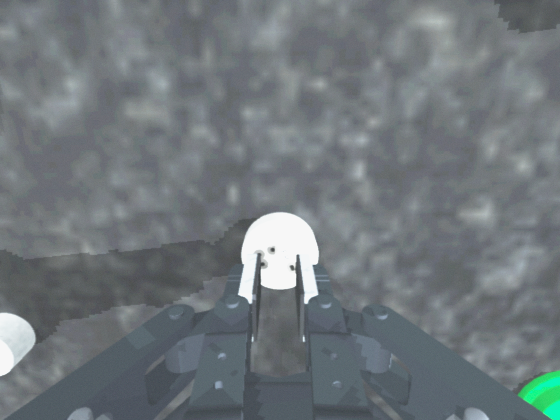

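The fingers closed above the disc, which sits unmoved at pixel (280,250). I'll measure where the tips really are from the depth.

```bash
python3 - <<'E'
from h import *
s,T,p,W=wrist('w4')
L=(W-T[:3,3])@T[:3,:3]
for v in range(225,345,8): print(v,[tuple((L[v,u]*1000).round().astype(int)) if np.isfinite(L[v,u,0]) else None for u in (240,248,254,258,264,300,304,310,316)])
E
```

```text
225 [(np.int64(12), np.int64(-22), np.int64(27)), (np.int64(12), np.int64(-18), np.int64(27)), (np.int64(15), np.int64(-14), np.int64(19)), (np.int64(17), np.int64(-11), np.int64(14)), (np.int64(18), np.int64(-8), np.int64(12)), (np.int64(17), np.int64(12), np.int64(14)), (np.int64(15), np.int64(14), np.int64(19)), (np.int64(12), np.int64(18), np.int64(26)), (np.int64(12), np.int64(22), np.int64(26))]
233 [(np.int64(8), np.int64(-22), np.int64(26)), (np.int64(12), np.int64(-17), np.int64(15)), (np.int64(13), np.int64(-13), np.int64(12)), (np.int64(13), np.int64(-11), np.int64(12)), (np.int64(14), np.int64(-8), np.int64(11)), (np.int64(13), np.int64(11), np.int64(12)), (np.int64(13), np.int64(14), np.int64(12)), (np.int64(11), np.int64(17), np.int64(17)), (np.int64(7), np.int64(22), np.int64(26))]
241 [(np.int64(2), np.int64(-23), np.int64(27)), (np.int64(9), np.int64(-16), np.int64(11)), (np.int64(9), np.int64(-13), np.int64(11)), (np.int64(9), np.int64(-11), np.int64(12)), (np.int64(9), np.int64(-8), np.int64(12)), (np.int64(9), np.int64(12), np.int64(12)), (np.int64(9), np.int64(14
[... 4311 characters left out ...]
0), np.int64(-42)), (np.int64(-60), np.int64(-13), np.int64(26)), (np.int64(-61), np.int64(-9), np.int64(26)), (np.int64(-5), np.int64(8), np.int64(-41)), (np.int64(-1), np.int64(10), np.int64(-46)), (np.int64(12), np.int64(10), np.int64(-61)), (np.int64(13), np.int64(12), np.int64(-63))]
337 [(np.int64(17), np.int64(-11), np.int64(-71)), (np.int64(0), np.int64(-11), np.int64(-52)), (np.int64(-8), np.int64(-10), np.int64(-42)), (np.int64(-67), np.int64(-13), np.int64(26)), (np.int64(-66), np.int64(-9), np.int64(25)), (np.int64(-8), np.int64(8), np.int64(-42)), (np.int64(-4), np.int64(10), np.int64(-46)), (np.int64(18), np.int64(9), np.int64(-72)), (np.int64(17), np.int64(11), np.int64(-71))]
```

By depth, the finger tips end about 7 mm behind the TCP, not 25 mm ahead of it as described. I'll open slightly and go deeper, watching the force.

Request:
{"op": "move_arm", "data": {
  "grip": [0.3,0.3,0.3,0.3,0.3],
  "travel": [
    [0,0,0],
    [0,0,0],
    [0,0,0],
    [0,0,0],
    [0,0,0]
  ],
  "dr": [
    [0,0,0],
    [0,0,0],
    [0,0,0],
    [0,0,0],
    [0,0,0]
  ]
}}

```text
time_s: 5.3
tool_pos: [0.5039, 0.1534, 0.0265]
orientation: [3.142, 0.0, -0.0]
ft_force: [-0.0, -0.1, -0.9]
gripper_width: 0.652
grasp_force: 0.0
```

Request:
{"op": "move_arm", "data": {
  "grip": [0.3,0.3,0.3,0.3,0.3],
  "travel": [
    [0,0,0.005],
    [0,0,0.005],
    [0,0,0.003],
    [0,0,0.002],
    [0,0,0]
  ],
  "dr": [
    [0,0,0],
    [0,0,0],
    [0,0,0],
    [0,0,0],
    [0,0,0]
  ]
}}

```text
time_s: 5.72
tool_pos: [0.5034, 0.1533, 0.0108]
orientation: [3.141, 0.0, -0.002]
ft_force: [0.6, 1.0, 0.9]
gripper_width: 0.65
grasp_force: 0.0
```

```bash
python3 - <<'E'
from h import *
s,T,p,W=wrist('w5'); print(s['tool_pos'],s['ft_force'])
L=(W-T[:3,3])@T[:3,:3]
# fingers' front faces: points with x 9..14, |y|<45
for sg in (-1,1):
    m=(L[...,0]>9.5)&(L[...,0]<13.5e3)&(L[...,0]*1e3<14)&(L[...,0]*1e3>9)&(sg*L[...,1]>.01)&(sg*L[...,1]<.05)&(W[...,2]>.006)&(np.hypot(W[...,0]-.504,W[...,1]-.1534)>.022) if 0 else (L[...,0]*1e3<14)&(L[...,0]*1e3>9)&(sg*L[...,1]>.0235)&(sg*L[...,1]<.05)&(W[...,2]>.005)
    a=L[m]*1e3; print(len(a), a[a[:,2].argsort()][-5:].round(1), a[:,1].min())
E
```

```text
[0.50342944 0.15331616 0.010777  ] [0.5527907  1.00335841 0.85139123]
2651 [[ 11.  -29.4 -11.8]
 [ 10.8 -29.  -11.2]
 [  9.1 -28.2 -11. ]
 [  9.7 -28.3 -10.2]
 [  9.7 -28.5  -9.2]] -49.99367594346885
2911 [[ 10.9  26.9 -11.5]
 [ 10.9  30.7 -11.4]
 [ 10.9  30.2 -11.4]
 [  9.2  27.2 -10.2]
 [  9.6  27.3 -10. ]] 24.303481177535204
```

Request:
{"op": "move_arm", "data": {
  "grip": [0.3,0.3,0.3,0.3,0.3],
  "travel": [
    [0,0,0.005],
    [0,0,0.005],
    [0,0,0.004],
    [0,0,0.002],
    [0,0,0]
  ],
  "dr": [
    [0,0,0],
    [0,0,0],
    [0,0,0],
    [0,0,0],
    [0,0,0]
  ]
}}

```text
time_s: 6.18
tool_pos: [0.5034, 0.1533, -0.0052]
orientation: [3.141, 0.0, -0.002]
ft_force: [0.5, 0.6, -0.3]
gripper_width: 0.65
grasp_force: 0.0
```

Request:
{"op": "move_arm", "data": {
  "grip": [0.1,-0.1,-0.3,-0.4,-0.4],
  "travel": [
    [0,0,0],
    [0,0,0],
    [0,0,0],
    [0,0,0],
    [0,0,0]
  ],
  "dr": [
    [0,0,0],
    [0,0,0],
    [0,0,0],
    [0,0,0],
    [0,0,0]
  ]
}}

```text
time_s: 6.6
tool_pos: [0.5039, 0.1535, -0.0043]
orientation: [-3.142, -0.0, -0.0]
ft_force: [-1.7, 0.3, 2.4]
gripper_width: 0.475
grasp_force: 30.4
```

Request:
{"op": "move_arm", "data": {
  "grip": [-0.4,-0.4,-0.4,-0.4,-0.4],
  "travel": [
    [0,0,-0.01],
    [0,0,-0.02],
    [0,0,-0.02],
    [-0.0035,0.0234,0],
    [-0.0035,0.0334,0]
  ],
  "dr": [
    [0,0,0],
    [0,0,0],
    [0,0,0],
    [0,0,0],
    [0,0,0]
  ]
}}

```text
time_s: 7.02
tool_pos: [0.4987, 0.098, 0.0475]
orientation: [-3.14, -0.005, -0.007]
ft_force: [-0.0, 0.1, -2.2]
gripper_width: 0.477
grasp_force: 30.7
```

Request:
{"op": "move_arm", "data": {
  "grip": [-0.4,-0.4,-0.4,-0.4,-0.4],
  "travel": [
    [-0.0035,0.0334,0],
    [-0.0035,0.0334,0],
    [-0.0035,0.0334,0],
    [-0.0035,0.0334,0],
    [-0.0035,0.0334,0]
  ],
  "dr": [
    [0,0,0],
    [0,0,0],
    [0,0,0],
    [0,0,0],
    [0,0,0]
  ]
}}

```text
time_s: 7.43
tool_pos: [0.4792, -0.0719, 0.0462]
orientation: [3.141, 0.001, 0.001]
ft_force: [0.3, -0.9, -2.3]
gripper_width: 0.476
grasp_force: 30.7
```

Request:
{"op": "move_arm", "data": {
  "grip": [-0.4,-0.4,-0.4,-0.4,-0.4],
  "travel": [
    [0,0.01,0.01],
    [0,0,0],
    [0,0,0],
    [0,0,0],
    [0,0,0]
  ],
  "dr": [
    [0,0,0],
    [0,0,0],
    [0,0,0],
    [0,0,0],
    [0,0,0]
  ]
}}

```text
time_s: 7.85
tool_pos: [0.4797, -0.0793, 0.0357]
orientation: [-3.141, -0.002, -0.0]
ft_force: [1.1, -0.9, -1.0]
gripper_width: 0.475
grasp_force: 30.8
```

```bash
python3 - <<'E'
from h import *
s,T,p,W=wrist('w6'); print(s['tool_pos'],s['ft_force'],s['grasp_force'])
L=(W-T[:3,3])@T[:3,:3]
m=(np.hypot(L[...,0],L[...,1])<.03)&(L[...,2]>-.012)&(L[...,2]<.006)
print(np.histogram(L[m][:,2],8))
m=(abs(L[...,1])<.012)&(L[...,2]>-.012)&(L[...,2]<.006)
q=L[m]; print(q.min(0),q.max(0),np.median(q[:,2]))
print([np.round(x,4) for x in top_circle(W,(.479,-.08),.010,.02)])
E
```

```text
[ 0.47967776 -0.07931842  0.0357232 ] [ 1.11550213 -0.94478179 -1.00786009] 30.778568387031555
(array([94, 95, 61, 69, 59, 61, 46,  8]), array([-0.01197577, -0.01106026, -0.01014476, -0.00922925, -0.00831375,
       -0.00739824, -0.00648274, -0.00556723, -0.00465173]))
[ 0.01647833 -0.01186357 -0.01197577] [ 0.02109122  0.0119988  -0.00465173] -0.008889377935481006
[array([ 0.4794, -0.0802]), np.float64(0.023), array([ 0.4893, -0.0802], dtype=float32), array([0.0244, 0.0437], dtype=float32), np.float64(0.0146), np.int64(1803)]
```

Request:
{"op": "move_arm", "data": {
  "grip": [-0.4,-0.4,-0.4,-0.4,-0.4],
  "travel": [
    [-0.0004,0.0009,0.008],
    [0,0,0.008],
    [0,0,0.005],
    [0,0,0.002],
    [0,0,0]
  ],
  "dr": [
    [0,0,0],
    [0,0,0],
    [0,0,0],
    [0,0,0],
    [0,0,0]
  ]
}}

```text
time_s: 8.32
tool_pos: [0.4784, -0.081, 0.0115]
orientation: [-3.141, -0.001, 0.003]
ft_force: [-0.4, 0.6, -0.7]
gripper_width: 0.475
grasp_force: 30.8
```

Request:
{"op": "move_arm", "data": {
  "grip": [-0.4,-0.4,-0.4,-0.4,-0.4],
  "travel": [
    [0,0,0.001],
    [0,0,0],
    [0,0,0],
    [0,0,0],
    [0,0,0]
  ],
  "dr": [
    [0,0,0],
    [0,0,0],
    [0,0,0],
    [0,0,0],
    [0,0,0]
  ]
}}

```text
time_s: 8.73
tool_pos: [0.4792, -0.0813, 0.0117]
orientation: [3.142, 0.0, 0.001]
ft_force: [-0.7, 0.0, -0.8]
gripper_width: 0.477
grasp_force: 30.8
```

Request:
{"op": "move_arm", "data": {
  "grip": [-0.4,-0.4,-0.4,-0.4,-0.4],
  "travel": [
    [0,-0.001,0.001],
    [0,0,0.0006],
    [0,0,0],
    [0,0,0],
    [0,0,0]
  ],
  "dr": [
    [0,0,0],
    [0,0,0],
    [0,0,0],
    [0,0,0],
    [0,0,0]
  ]
}}

```text
time_s: 9.15
tool_pos: [0.479, -0.0802, 0.0099]
orientation: [-3.142, -0.0, 0.0]
ft_force: [0.5, -0.3, -1.7]
gripper_width: 0.478
grasp_force: 30.8
```

Request:
{"op": "move_arm", "data": {
  "grip": [0,0.1,0.2,0.3,0.3],
  "travel": [
    [0,0,0],
    [0,0,0],
    [0,0,0],
    [0,0,0],
    [0,0,0]
  ],
  "dr": [
    [0,0,0],
    [0,0,0],
    [0,0,0],
    [0,0,0],
    [0,0,0]
  ]
}}

```text
time_s: 9.57
tool_pos: [0.4791, -0.0803, 0.0099]
orientation: [3.142, 0.0, 0.0]
ft_force: [0.1, 0.2, 0.1]
gripper_width: 0.655
grasp_force: 0.0
```

Request:
{"op": "move_arm", "data": {
  "grip": [0.3,0.3,0.3,0.3,0.3],
  "travel": [
    [0,0,-0.01],
    [0,0,-0.03],
    [0,0,-0.035],
    [0,0,-0.03],
    [0,0,0]
  ],
  "dr": [
    [0,0,0],
    [0,0,0],
    [0,0,0],
    [0,0,0],
    [0,0,0]
  ]
}}

```text
time_s: 9.98
tool_pos: [0.4824, -0.0808, 0.1207]
orientation: [3.14, 0.0, 0.013]
ft_force: [1.0, -0.7, -0.3]
gripper_width: 0.654
grasp_force: 0.0
```

```bash
python3 - <<'E'
from h import *
s,T,p,W=wrist('w7'); print(s['tool_pos'],s['orientation'])
print([np.round(x,4) for x in top_circle(W,(.479,-.08),.023,.034)])
m=(np.hypot(W[...,0]-.479,W[...,1]+.08)<.018); q=W[m]; print(np.linalg.lstsq(np.c_[q[:,:2]-q[:,:2].mean(0),np.ones(len(q))],q[:,2],rcond=None)[0])
E
```

```text
[ 0.4824231  -0.08082054  0.12074902] [3.14013978e+00 3.78567023e-04 1.31243340e-02]
[array([ 0.479 , -0.0792]), np.float64(0.0213), array([ 0.4794, -0.0795], dtype=float32), array([0.0398, 0.0388], dtype=float32), np.float64(0.0286), np.int64(2131)]
[ 8.10443545 -0.02047987  0.15799645]
```

The wide disc lies centred on the stand with its top at 28.6 mm. Now the narrow disc.

Request:
{"op": "move_arm", "data": {
  "grip": [0.3,0.3,0.3,0.3,0.3],
  "travel": [
    [-0.0039,-0.025,0],
    [-0.0039,-0.04,0],
    [-0.0039,-0.04,0],
    [-0.0039,-0.04,0],
    [-0.0039,-0.04,0]
  ],
  "dr": [
    [0,0,0],
    [0,0,0],
    [0,0,0],
    [0,0,0],
    [0,0,0]
  ]
}}

```text
time_s: 10.45
tool_pos: [0.4584, 0.1061, 0.1146]
orientation: [3.141, -0.001, -0.001]
ft_force: [0.9, -0.2, -0.2]
gripper_width: 0.648
grasp_force: 0.0
```

Request:
{"op": "move_arm", "data": {
  "grip": [0.3,0.3,0.3,0.3,0.3],
  "travel": [
    [-0.0039,-0.04,0],
    [-0.0039,-0.04,0],
    [-0.0039,-0.04,0],
    [-0.0039,-0.04,0],
    [-0.0039,-0.04,0]
  ],
  "dr": [
    [0,0,0],
    [0,0,0],
    [0,0,0],
    [0,0,0],
    [0,0,0]
  ]
}}

```text
time_s: 10.87
tool_pos: [0.4388, 0.3064, 0.1144]
orientation: [3.141, 0.001, -0.001]
ft_force: [1.5, -0.7, 1.0]
gripper_width: 0.653
grasp_force: 0.0
```

Request:
{"op": "move_arm", "data": {
  "grip": [0.3,0.3,0.3,0.3,0.3],
  "travel": [
    [0,-0.02,0],
    [0,0,0],
    [0,0,0],
    [0,0,0],
    [0,0,0]
  ],
  "dr": [
    [0,0,0],
    [0,0,0],
    [0,0,0],
    [0,0,0],
    [0,0,0]
  ]
}}

```text
time_s: 11.28
tool_pos: [0.4396, 0.3234, 0.1145]
orientation: [3.141, -0.001, -0.002]
ft_force: [-0.1, 0.1, 0.1]
gripper_width: 0.653
grasp_force: 0.0
```

```bash
python3 - <<'E'
from h import *
s,T,p,W=wrist('w8'); print(s['tool_pos'],s['orientation'])
print([np.round(x,4) for x in top_circle(W,(.440,.328),.014,.03,.03)])
print([np.round(x,4) for x in top_circle(W,(.514,.342),.014,.03,.03)])
E
```

```text
[0.43961084 0.32335448 0.11450908] [ 3.14064137e+00 -1.11511537e-03 -1.61176829e-03]
[array([0.4409, 0.3287]), np.float64(0.0164), array([0.4414, 0.3284], dtype=float32), array([0.0303, 0.0299], dtype=float32), np.float64(0.0206), np.int64(1280)]
[array([0.5153, 0.3446]), np.float64(0.0161), array([0.5155, 0.3443], dtype=float32), array([0.0295, 0.03  ], dtype=float32), np.float64(0.0207), np.int64(1632)]
```

View pics/w8.png

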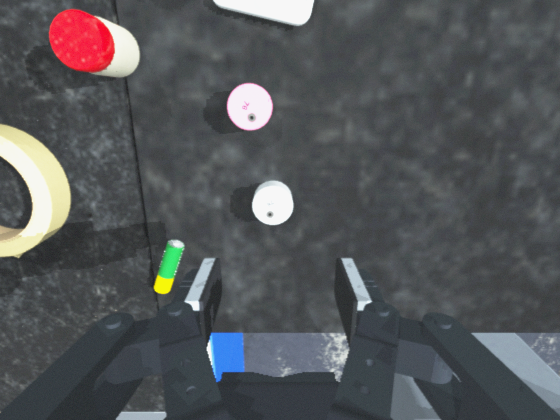

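The narrow disc is at pixel (273,203) and the pink look-alike at (250,106), so the way is clear. I'll descend and grip it.

Request:
{"op": "move_arm", "data": {
  "grip": [0.3,0.3,0.3,0.3,0.3],
  "travel": [
    [0.0015,-0.0052,0.02],
    [0,0,0.035],
    [0,0,0.03],
    [0,0,0.015],
    [0,0,0]
  ],
  "dr": [
    [0,0,0],
    [0,0,0],
    [0,0,0],
    [0,0,0],
    [0,0,0]
  ]
}}

```text
time_s: 11.75
tool_pos: [0.4396, 0.3273, 0.0118]
orientation: [3.138, -0.002, -0.007]
ft_force: [-0.7, -1.1, -0.2]
gripper_width: 0.646
grasp_force: 0.0
```

Request:
{"op": "move_arm", "data": {
  "grip": [0.3,0.3,0.3,0.3,0.3],
  "travel": [
    [0,0,0.008],
    [0,0,0.006],
    [0,0,0.002],
    [0,0,0],
    [0,0,0]
  ],
  "dr": [
    [0,0,0],
    [0,0,0],
    [0,0,0],
    [0,0,0],
    [0,0,0]
  ]
}}

```text
time_s: 12.17
tool_pos: [0.4419, 0.3302, -0.0004]
orientation: [-3.141, -0.0, -0.001]
ft_force: [0.3, 0.3, -0.2]
gripper_width: 0.648
grasp_force: 0.0
```

Request:
{"op": "move_arm", "data": {
  "grip": [0.3,0,-0.2,-0.5,-0.5],
  "travel": [
    [-0.0008,0.0015,0.002],
    [0,0,0],
    [0,0,0],
    [0,0,0],
    [0,0,0]
  ],
  "dr": [
    [0,0,0],
    [0,0,0],
    [0,0,0],
    [0,0,0],
    [0,0,0]
  ]
}}

```text
time_s: 12.58
tool_pos: [0.4407, 0.3285, -0.0028]
orientation: [-3.142, -0.0, -0.0]
ft_force: [-2.2, -0.3, 4.5]
gripper_width: 0.361
grasp_force: 29.5
```

Request:
{"op": "move_arm", "data": {
  "grip": [-0.5,-0.5,-0.5,-0.5,-0.5],
  "travel": [
    [0,0,0],
    [0,0,0],
    [0,0,0],
    [0,0,0],
    [0,0,0]
  ],
  "dr": [
    [0,0,0],
    [0,0,0],
    [0,0,0],
    [0,0,0],
    [0,0,0]
  ]
}}

```text
time_s: 13.0
tool_pos: [0.4407, 0.3285, -0.0028]
orientation: [-3.142, -0.0, -0.0]
ft_force: [-1.0, -0.7, 7.0]
gripper_width: 0.363
grasp_force: 29.5
```

Request:
{"op": "move_arm", "data": {
  "grip": [-0.5,-0.5,-0.5,-0.5,-0.5],
  "travel": [
    [0,0,-0.01],
    [0,0,-0.03],
    [0,0,-0.03],
    [0.0038,0.025,0],
    [0.0038,0.04,0]
  ],
  "dr": [
    [0,0,0],
    [0,0,0],
    [0,0,0],
    [0,0,0],
    [0,0,0]
  ]
}}

```text
time_s: 13.42
tool_pos: [0.4507, 0.2663, 0.0697]
orientation: [-3.138, -0.005, -0.009]
ft_force: [0.7, 0.9, -0.4]
gripper_width: 0.365
grasp_force: 29.9
```

Request:
{"op": "move_arm", "data": {
  "grip": [-0.5,-0.5,-0.5,-0.5,-0.5],
  "travel": [
    [0.0038,0.04,0],
    [0.0038,0.04,0],
    [0.0038,0.04,0],
    [0.0038,0.04,0],
    [0.0038,0.04,0]
  ],
  "dr": [
    [0,0,0],
    [0,0,0],
    [0,0,0],
    [0,0,0],
    [0,0,0]
  ]
}}

```text
time_s: 13.83
tool_pos: [0.4673, 0.0617, 0.0676]
orientation: [-3.141, -0.001, -0.001]
ft_force: [1.3, 0.9, -0.5]
gripper_width: 0.361
grasp_force: 29.9
```

Request:
{"op": "move_arm", "data": {
  "grip": [-0.5,-0.5,-0.5,-0.5,-0.5],
  "travel": [
    [0.0038,0.04,0],
    [0.0038,0.04,0],
    [0.0038,0.04,0],
    [0,0.0235,0],
    [0,0,0]
  ],
  "dr": [
    [0,0,0],
    [0,0,0],
    [0,0,0],
    [0,0,0],
    [0,0,0]
  ]
}}

```text
time_s: 14.25
tool_pos: [0.4794, -0.084, 0.0676]
orientation: [3.141, -0.005, 0.003]
ft_force: [-0.4, 0.4, -0.3]
gripper_width: 0.361
grasp_force: 30.0
```

```bash
python3 - <<'E'
from h import *
s,T,p,W=wrist('w9'); print(s['tool_pos'],s['ft_force'],s['grasp_force'])
L=(W-T[:3,3])@T[:3,:3]
m=(abs(L[...,1])<.008)&(L[...,2]>-.03)&(L[...,2]<.006)&(L[...,0]>0)
q=L[m]; print(q.min(0),q.max(0))
print([np.round(x,4) for x in top_circle(W,(.479,-.08),.023,.034)])
E
```

```text
[ 0.47939029 -0.08401452  0.06763043] [-0.39735942  0.35599293 -0.34436931] 30.015145540237427
[ 2.92708609e-07 -7.98422523e-03 -2.52306686e-02] [ 0.01687834  0.00799974 -0.00346922]
[array([ 0.4791, -0.0795]), np.float64(0.0212), array([ 0.4838, -0.0797], dtype=float32), array([0.0315, 0.0395], dtype=float32), np.float64(0.0286), np.int64(2428)]
```

Request:
{"op": "move_arm", "data": {
  "grip": [-0.5,-0.5,-0.5,-0.5,-0.5],
  "travel": [
    [-0.0005,-0.001,0.01],
    [0,0,0.012],
    [0,0,0.01],
    [0,0,0],
    [0,0,0]
  ],
  "dr": [
    [0,0,0],
    [0,0,0],
    [0,0,0],
    [0,0,0],
    [0,0,0]
  ]
}}

```text
time_s: 14.72
tool_pos: [0.4776, -0.078, 0.0341]
orientation: [-3.141, -0.003, 0.003]
ft_force: [0.1, 0.2, -0.4]
gripper_width: 0.36
grasp_force: 30.0
```

Request:
{"op": "move_arm", "data": {
  "grip": [-0.5,-0.5,-0.5,-0.5,-0.5],
  "travel": [
    [0,0,0.003],
    [0,0,0.001],
    [0,0,0],
    [0,0,0],
    [0,0,0]
  ],
  "dr": [
    [0,0,0],
    [0,0,0],
    [0,0,0],
    [0,0,0],
    [0,0,0]
  ]
}}

```text
time_s: 15.13
tool_pos: [0.4784, -0.0791, 0.0311]
orientation: [3.142, 0.0, 0.001]
ft_force: [0.4, 0.4, -0.2]
gripper_width: 0.36
grasp_force: 30.0
```

Request:
{"op": "move_arm", "data": {
  "grip": [-0.5,-0.5,-0.5,-0.5,-0.5],
  "travel": [
    [0.0003,0.0009,0.002],
    [0,0,0.0015],
    [0,0,0.001],
    [0,0,0],
    [0,0,0]
  ],
  "dr": [
    [0,0,0],
    [0,0,0],
    [0,0,0],
    [0,0,0],
    [0,0,0]
  ]
}}

```text
time_s: 15.55
tool_pos: [0.4784, -0.0799, 0.0263]
orientation: [-3.142, -0.0, 0.001]
ft_force: [-0.3, 0.6, -0.4]
gripper_width: 0.36
grasp_force: 30.0
```

Request:
{"op": "move_arm", "data": {
  "grip": [-0.5,-0.5,-0.5,-0.2,0],
  "travel": [
    [0.0003,0,0.0008],
    [0,0,0],
    [0,0,0],
    [0,0,0],
    [0,0,0]
  ],
  "dr": [
    [0,0,0],
    [0,0,0],
    [0,0,0],
    [0,0,0],
    [0,0,0]
  ]
}}

```text
time_s: 15.97
tool_pos: [0.479, -0.0799, 0.0257]
orientation: [3.142, 0.0, 0.0]
ft_force: [-0.6, -0.1, -0.7]
gripper_width: 0.499
grasp_force: 0.0
```

Request:
{"op": "move_arm", "data": {
  "grip": [0.1,0.1,0.1,0.1,0.1],
  "travel": [
    [0,0,0],
    [0,0,0],
    [0,0,-0.01],
    [0,0,-0.03],
    [0,0,-0.03]
  ],
  "dr": [
    [0,0,0],
    [0,0,0],
    [0,0,0],
    [0,0,0],
    [0,0,0]
  ]
}}

```text
time_s: 16.38
tool_pos: [0.4777, -0.0798, 0.0961]
orientation: [-3.141, -0.0, 0.005]
ft_force: [1.2, -0.3, 1.0]
gripper_width: 0.55
grasp_force: 0.0
```

Request:
{"op": "move_arm", "data": {
  "grip": [0.1,0.1,0.1,0.1,0.1],
  "travel": [
    [0,0,-0.035],
    [0,0,0],
    [0,0,0],
    [0,0,0],
    [0,0,0]
  ],
  "dr": [
    [0,0,0],
    [0,0,0],
    [0,0,0],
    [0,0,0],
    [0,0,0]
  ]
}}

```text
time_s: 16.8
tool_pos: [0.4779, -0.0798, 0.1298]
orientation: [-3.141, -0.0, 0.003]
ft_force: [-0.2, 0.5, -0.5]
gripper_width: 0.553
grasp_force: 0.0
```

```bash
python3 - <<'E'
from h import *
s,T,p,W=wrist('w10'); print(s['tool_pos'],s['q'])
print([np.round(x,4) for x in top_circle(W,(.479,-.08),.043,.054,.03)])
print([np.round(x,4) for x in top_circle(W,(.479,-.08),.024,.033,.03)])
p,d=vision.snapshot('top'); W=cloud('top',d); np.save('top1.npy',d)
m=(W[...,0]>.42)&(W[...,0]<.68)&(W[...,1]>-.5)&(W[...,1]<-.25)
lid=W[m&(W[...,2]>.062)&(W[...,2]<.08)]
r=cv2.minAreaRect(lid[:,:2].astype(np.float32)*1000); print(r, np.percentile(lid[:,2],[5,50,95]))
# bar: cluster of points in front of lid at z~.07-.085
for a in (np.array([x for x in lid if x[0]<.50 or x[1]>-.33]),):
    print(len(a)); 
q=lid[:,:2]; yaw=np.deg2rad(-60)
for yd in range(-66,-50,2):
    ex=np.array([np.cos(np.deg2rad(yd)),np.sin(np.deg2rad(yd))]); s_=q@ex; h,e=np.histogram(s_,np.arange(s_.min(),s_.max(),.004)); print(yd,h[:16])
E
```

```text
[ 0.4779423  -0.07978698  0.1297691 ] [-1.68517509e-01  2.63632273e-01  2.01608923e+00  1.60199668e-05
  8.63621412e-01  1.40205383e+00]
[array([ 0.4792, -0.0792]), np.float64(0.0163), array([ 0.4796, -0.0791], dtype=float32), array([0.0301, 0.0294], dtype=float32), np.float64(0.0486), np.int64(1389)]
[array([ 0.4788, -0.0796]), np.float64(0.0213), array([ 0.4841, -0.0794], dtype=float32), array([0.0311, 0.0406], dtype=float32), np.float64(0.0285), np.int64(624)]
((552.0447998046875, -367.7456359863281), (176.2576904296875, 202.00894165039062), 31.803346633911133) [0.07137136 0.07573125 0.0791943 ]
741
-66 [14 27 27 32 19 13  9 12  7 11 12 26 24 41 66 58]
-64 [16 28 38 29 17  8  9 11  6 12 11 16 34 43 67 67]
-62 [22 32 38 28 10  8 11  9  7 10  9 15 36 52 71 70]
-60 [25 43 37 21  6 11  8  8  8 11  7 11 39 64 73 75]
-58 [39 42 34 13  8  9  8  9  9  9  9  7 47 82 59 72]
-56 [34 47 34 13  9  8  7  9 11  5  9 12 39 84 62 60]
-54 [29 49 31 18  9  8 10  7  6 10  9 10 43 75 65 61]
-52 [21 47 35 20 10 11  9  6  8  8  8 15 41 51 75 65]
```

The pile is good: narrow disc at (0.4794, -0.0791), wide at (0.479, -0.0796). Next I'll work out the bar position.

```bash
python3 - <<'E'
from h import *
W=cloud('top',np.load('top1.npy'))
m=(W[...,0]>.42)&(W[...,0]<.68)&(W[...,1]>-.5)&(W[...,1]<-.25)&(W[...,2]>.062)&(W[...,2]<.085)
q=W[m]; yd=np.deg2rad(-57.5); ex=np.array([np.cos(yd),np.sin(yd)]); ey=np.array([-ex[1],ex[0]])
s=q[:,:2]@ex; t=q[:,:2]@ey; b=s<s.min()+.018
A=np.polyfit(t[b],s[b],1); print('slope',A,'s med',np.median(s[b]),'t',np.percentile(t[b],[0,2,98,100]),'z',np.percentile(q[b,2],[5,50,95]))
tm=(np.percentile(t[b],1)+np.percentile(t[b],99))/2; print('mid',ex*np.median(s[b])+ey*tm)
L=s>s.min()+.05; print('lid',s[L].min()-s.min(),s[L].max()-s.min(),np.percentile(t[L],[1,99]))
sc=W[(W[...,2]>.1)&(W[...,0]>.42)&(W[...,0]<.70)&(W[...,1]>-.5)&(W[...,1]<-.22)]; print('scale s',(sc[:,:2]@ex).min()-s.min(),(sc[:,:2]@ex).max()-s.min(),'t',np.percentile(sc[:,:2]@ey,[2,98]),sc[:,2].max())
E
```

```text
slope [-0.00833258  0.51491763] s med 0.5122642377209549 t [0.20900006 0.21126397 0.31205934 0.31386622] z [0.07146975 0.07630155 0.08001467]
mid [ 0.49573889 -0.29156559]
lid 0.0501746078956794 0.2026594206223794 [0.18302486 0.34820936]
scale s 0.07267915309227102 0.15187258069152665 t [0.35053112 0.35390208] 0.1830116151609541
```

Request:
{"op": "move_arm", "data": {
  "grip": [0.1,0.1,0.1,0.1,0.1],
  "travel": [
    [0,0,-0.02],
    [0,0,-0.02],
    [0,0,-0.02],
    [0,0,0],
    [0,0,0]
  ],
  "dr": [
    [0,0,-0.9],
    [0,0,-0.9],
    [0,0,-0.9],
    [0,0,-0.9],
    [0,0,-0.9]
  ]
}}

```text
time_s: 17.32
tool_pos: [0.4793, -0.08, 0.1909]
orientation: [3.053, 0.741, 0.001]
ft_force: [0.9, 0.5, -0.9]
gripper_width: 0.549
grasp_force: 0.0
```

Request:
{"op": "move_arm", "data": {
  "grip": [0.1,0.1,0.1,0.1,0.1],
  "travel": [
    [0,0,0],
    [-0.0164,0.0311,0],
    [-0.0164,0.0311,0],
    [-0.0164,0.0311,0],
    [-0.0164,0.0311,0]
  ],
  "dr": [
    [0,0,-0.9],
    [0,0,-0.1],
    [0,0,0],
    [0,0,0],
    [0,0,0]
  ]
}}

```text
time_s: 17.73
tool_pos: [0.4908, -0.2212, 0.1895]
orientation: [-3.011, -0.893, 0.002]
ft_force: [1.2, 0.2, -0.3]
gripper_width: 0.551
grasp_force: 0.0
```

Request:
{"op": "move_arm", "data": {
  "grip": [0.1,0.1,0.1,0.1,0.1],
  "travel": [
    [-0.0164,0.0311,0],
    [-0.0164,0.0311,0],
    [0,0,0],
    [0,0,0],
    [0,0,0]
  ],
  "dr": [
    [0,0,0],
    [0,0,0],
    [0,0,0],
    [0,0,0],
    [0,0,0]
  ]
}}

```text
time_s: 18.15
tool_pos: [0.4969, -0.2896, 0.1894]
orientation: [-3.01, -0.891, 0.002]
ft_force: [-0.4, 0.2, -0.0]
gripper_width: 0.551
grasp_force: 0.0
```

```bash
cat > bar.py <<'E'
from h import *
import sys
s,T,p,W=wrist(sys.argv[1]); print(s['tool_pos'],s['orientation'],s['q'].round(2))
L=(W-T[:3,3])@T[:3,:3]
m=(W[...,2]>.066)&(W[...,2]<.085)&(abs(L[...,1])<.025)&(abs(L[...,0])<.035)
q=L[m]; print(m.sum(),'bar y median tool',np.median(q[:,1]),'slope',np.polyfit(q[:,0],q[:,1],1),'width',np.percentile(q[:,1],[2,98]),'top z',np.percentile(W[m][:,2],[50,95]))
m=(W[...,2]>.066)&(W[...,2]<.085)&(abs(L[...,1]-np.median(q[:,1]))<.006); print('bar x tool',np.percentile(L[m][:,0],[1,99]))
E
python3 bar.py w11
```

```text
[ 0.49688424 -0.28956456  0.18939236] [-3.01049626e+00 -8.90861536e-01  2.36620099e-03] [-0.53  0.32  1.78  0.    1.05  0.46]
1118 bar y median tool 0.00011024808111886941 slope [-0.007488    0.00046468] width [-0.00518402  0.00616969] top z [0.07737634 0.07901701]
bar x tool [-0.04838851  0.05084093]
```

View pics/w11.png

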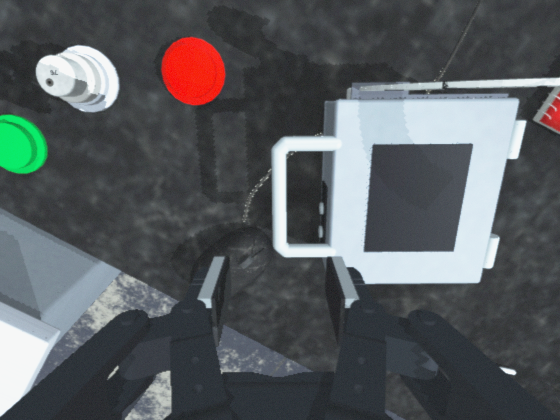

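The bar is at pixel column 280, rows 140–250, between the open fingers and aligned with them, with the chamber to its right. I'll narrow the fingers and descend.

Request:
{"op": "move_arm", "data": {
  "grip": [-0.25,-0.25,-0.25,-0.25,-0.25],
  "travel": [
    [0,0,0.02],
    [0,0,0.03],
    [0,0,0.03],
    [0,0,0.015],
    [0,0,0]
  ],
  "dr": [
    [0,0,0],
    [0,0,0],
    [0,0,0],
    [0,0,0],
    [0,0,0]
  ]
}}

```text
time_s: 18.62
tool_pos: [0.4953, -0.2873, 0.0921]
orientation: [-3.007, -0.894, 0.007]
ft_force: [-0.0, 0.5, 0.5]
gripper_width: 0.374
grasp_force: 0.0
```

Request:
{"op": "move_arm", "data": {
  "grip": [-0.25,-0.25,-0.25,-0.25,-0.25],
  "travel": [
    [0,0,0.01],
    [0,0,0.008],
    [0,0,0.003],
    [0,0,0],
    [0,0,0]
  ],
  "dr": [
    [0,0,0],
    [0,0,0],
    [0,0,0],
    [0,0,0],
    [0,0,0]
  ]
}}

```text
time_s: 19.03
tool_pos: [0.498, -0.2901, 0.0751]
orientation: [3.012, 0.893, 0.001]
ft_force: [-0.6, 0.4, -0.6]
gripper_width: 0.377
grasp_force: 0.0
```

```bash
python3 bar.py w12
```

```text
[ 0.49796279 -0.29014416  0.07507061] [3.01163906e+00 8.92610175e-01 7.33460639e-04] [-0.53  0.47  1.86  0.    0.82  0.46]
2862 bar y median tool -0.000901721618402983 slope [-0.0078056  -0.00082917] width [-0.00682857  0.00499582] top z [0.07745925 0.07915929]
bar x tool [-0.04800743  0.05063577]
```

View pics/w12.png

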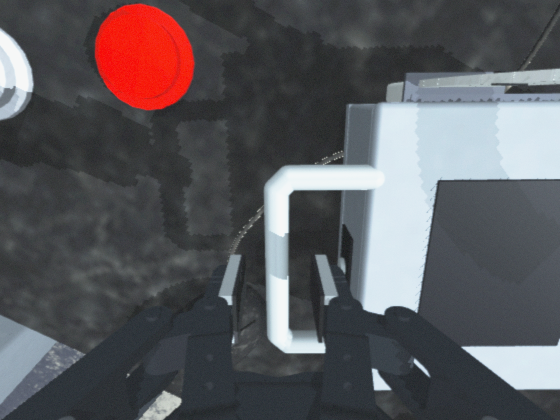

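The fingers straddle the bar (bar column 280, pads at 238 and 318) with clearance to the lid. I'll lower and close.

Request:
{"op": "move_arm", "data": {
  "grip": [-0.25,-0.25,-0.25,-0.25,-0.25],
  "travel": [
    [0,-0.0009,0.008],
    [0,0,0.008],
    [0,0,0.006],
    [0,0,0.003],
    [0,0,0]
  ],
  "dr": [
    [0,0,0],
    [0,0,0],
    [0,0,0],
    [0,0,0],
    [0,0,0]
  ]
}}

```text
time_s: 19.5
tool_pos: [0.4965, -0.2889, 0.0484]
orientation: [-3.011, -0.892, 0.002]
ft_force: [-0.3, 0.1, -0.2]
gripper_width: 0.377
grasp_force: 0.0
```

Request:
{"op": "move_arm", "data": {
  "grip": [-0.5,-0.7,-0.9,-1,-1],
  "travel": [
    [0,0,0],
    [0,0,0],
    [0,0,0],
    [0,0,0],
    [0,0,0]
  ],
  "dr": [
    [0,0,0],
    [0,0,0],
    [0,0,0],
    [0,0,0],
    [0,0,0]
  ],
  "squeeze": 60
}}

```text
time_s: 19.92
tool_pos: [0.4975, -0.2897, 0.0499]
orientation: [3.011, 0.893, 0.001]
ft_force: [0.8, -2.6, -0.5]
gripper_width: 0.119
grasp_force: 58.4
```

Request:
{"op": "move_arm", "data": {
  "grip": [-1,-1,-1,-1,-1],
  "travel": [
    [0,0,0],
    [0,0,0],
    [0,0,0],
    [0,0,0],
    [0,0,0]
  ],
  "dr": [
    [0,0,0],
    [0,0,0],
    [0,0,0],
    [0,0,0],
    [0,0,0]
  ]
}}

```text
time_s: 20.33
tool_pos: [0.4975, -0.2897, 0.0498]
orientation: [3.011, 0.893, 0.001]
ft_force: [2.1, -4.1, 0.4]
gripper_width: 0.114
grasp_force: 58.5
```

Request:
{"op": "move_arm", "data": {
  "grip": [-1,-1,-1,-1,-1],
  "travel": [
    [0,0.0006,-0.0129],
    [0,0.0015,-0.0129],
    [0,0.0024,-0.0127],
    [0,0.0033,-0.0125],
    [0,0.0041,-0.0123]
  ],
  "dr": [
    [0,0,0],
    [0,0,0],
    [0,0,0],
    [0,0,0],
    [0,0,0]
  ]
}}

```text
time_s: 20.75
tool_pos: [0.5034, -0.2988, 0.1127]
orientation: [-3.011, -0.892, 0.0]
ft_force: [4.4, -3.5, -9.3]
gripper_width: 0.116
grasp_force: 58.3
```

Request:
{"op": "move_arm", "data": {
  "grip": [-1,-1,-1,-1,-1],
  "travel": [
    [0,0.005,-0.012],
    [0,0.0058,-0.0115],
    [0,0.0067,-0.0112],
    [0,0.0074,-0.0106],
    [0,0.008,-0.0101]
  ],
  "dr": [
    [0,0,0],
    [0,0,0],
    [0,0,0],
    [0,0,0],
    [0,0,0]
  ]
}}

```text
time_s: 21.17
tool_pos: [0.5196, -0.3234, 0.167]
orientation: [-3.004, -0.89, 0.005]
ft_force: [-1.3, 9.8, -1.3]
gripper_width: 0.114
grasp_force: 58.6
```

Request:
{"op": "move_arm", "data": {
  "grip": [-1,-1,-1,-1,-1],
  "travel": [
    [0,0,0],
    [0,0,0],
    [0,0,0],
    [0,0,0],
    [0,0,0]
  ],
  "dr": [
    [0,0,0],
    [0,0,0],
    [0,0,0],
    [0,0,0],
    [0,0,0]
  ]
}}

```text
time_s: 21.58
tool_pos: [0.5195, -0.3232, 0.1669]
orientation: [-3.005, -0.89, 0.004]
ft_force: [-2.5, 11.3, 1.6]
gripper_width: 0.109
grasp_force: 58.7
```

```bash
python3 - <<'E'
from h import *
s,T,p,W=wrist('w13'); L=(W-T[:3,3])@T[:3,:3]
print(s['tool_pos'],s['ft_force'],s['grasp_force'])
# lid plane: fit z vs tool y on lid surface
m=(L[...,1]>.04)&(L[...,1]<.17)&(abs(L[...,0])<.07)&(W[...,2]>.075)&(W[...,2]<.2)
q=L[m]; print(m.sum())
from numpy.linalg import lstsq
for _ in range(4):
    A=np.c_[q[:,:2],np.ones(len(q))]; c=lstsq(A,q[:,2],rcond=None)[0]; r=abs(A@c-q[:,2]); q=q[r<max(.004,1.5*np.median(r))]
print(len(q),c,'tilt deg',np.rad2deg(np.arctan(c[1])),np.median(r))
b=(abs(L[...,1])<.02)&(L[...,0]>.013)&(L[...,0]<.04)&(L[...,2]<.01)&(L[...,2]>-.05); print('bar top',W[b][:,2].max(),np.median(W[b][:,2]),b.sum(),np.median(L[b],0))
p,d=vision.snapshot('top'); Wt=cloud('top',d)
for n,x,y in (('loupe',.641,-.005),('mouse',.384,-.294),('stand',.479,-.081)):
    a=(np.hypot(Wt[...,0]-x,Wt[...,1]-y)<.07)&(Wt[...,2]>.006)&(Wt[...,2]<.055); print(n,Wt[a].mean(0),Wt[a][:,2].max())
cv2.imwrite('pics/top2.png',cv2.resize(p[130:270,270:450,::-1],None,fx=4,fy=4,interpolation=cv2.INTER_CUBIC))
E
```

```text
[ 0.51949289 -0.32322246  0.16692167] [-2.50068506 11.28095814  1.61614049] 58.66023302078247
21139
21138 [ 0.00986187  0.75886712 -0.02399397] tilt deg 37.19366713447987 0.0008713669742714657
bar top 0.21695771803331065 0.1910216025838487 1834 [ 0.02533703 -0.00034805 -0.02410791]
loupe [ 0.64240528 -0.00490838  0.02531365] 0.040139306412297605
mouse [ 0.39250017 -0.28829514  0.02727299] 0.04338286119812994
stand [ 0.47658875 -0.07991748  0.03202768] 0.0535088655304296
```

View pics/w13.png

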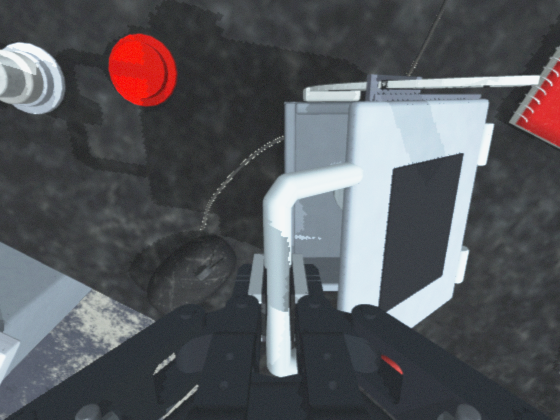

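The lid stands at about 37.2° with the bar held between the pads, and the pile at upper left is intact. I'll nudge it a little higher, which also relieves the side force.

Request:
{"op": "move_arm", "data": {
  "grip": [-1,-1,-1,-1,-1],
  "travel": [
    [0,0,-0.003],
    [0,0,-0.003],
    [0,0,0],
    [0,0,0],
    [0,0,0]
  ],
  "dr": [
    [0,0,0],
    [0,0,0],
    [0,0,0],
    [0,0,0],
    [0,0,0]
  ]
}}

```text
time_s: 22.1
tool_pos: [0.522, -0.3269, 0.1726]
orientation: [-3.012, -0.892, -0.001]
ft_force: [9.0, -4.6, -17.4]
gripper_width: 0.109
grasp_force: 59.0
```

Request:
{"op": "move_arm", "data": {
  "grip": [-1,-1,-1,-1,-1],
  "travel": [
    [0,0,0],
    [0,0,0],
    [0,0,0],
    [0,0,0],
    [0,0,0]
  ],
  "dr": [
    [0,0,0],
    [0,0,0],
    [0,0,0],
    [0,0,0],
    [0,0,0]
  ]
}}

```text
time_s: 22.52
tool_pos: [0.522, -0.3269, 0.1726]
orientation: [-3.012, -0.892, -0.0]
ft_force: [9.2, -5.1, -17.2]
gripper_width: 0.115
grasp_force: 59.0
```

```bash
python3 - <<'E'
from h import *
s,T,p,W=wrist('w14'); L=(W-T[:3,3])@T[:3,:3]
print(s['tool_pos'],s['ft_force'],s['grasp_force'],abs(s['qd']).max())
m=(L[...,1]>.04)&(L[...,1]<.17)&(abs(L[...,0])<.07)&(W[...,2]>.075)&(W[...,2]<.2); q=W[m]
q=q-q.mean(0); n=np.linalg.svd(q,full_matrices=False)[2][2]; print('lid deg',np.rad2deg(np.arccos(abs(n[2]))))
p,d=vision.snapshot('top'); Wt=cloud('top',d)
print([np.round(x,4) for x in top_circle(Wt,(.479,-.08),.042,.056,.025)],[np.round(x,4) for x in top_circle(cloud('top',np.load('top1.npy')),(.479,-.08),.042,.056,.025)])
E
```

```text
[ 0.52195193 -0.32686152  0.17256215] [  9.22922947  -5.08768319 -17.15824521] 59.00091111660004 0.0019406345329612863
lid deg 39.89844617406952
[array([ 0.4785, -0.081 ]), np.float64(0.0158), array([ 0.4777, -0.0804], dtype=float32), array([0.0291, 0.0284], dtype=float32), np.float64(0.0475), np.int64(82)] [array([ 0.4728, -0.0787]), np.float64(0.0142), array([ 0.4709, -0.0783], dtype=float32), array([0.0154, 0.0246], dtype=float32), np.float64(0.0482), np.int64(22)]
```

The lid is at 39.9° and at rest, the grip holds at 59 N, and the pile is in place. I'll hand the job in.

```bash
python3 -c "
from cell import close_job
print(close_job())"
```

```text
the job is handed in; nothing more can be done
None
```

The job is handed in: both discs were released centred on the stand, and the lid is held by its handle at a measured 39.9°, at rest; the judge's result was not shown.

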